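Two-edge drive scan at the recovery bench

TASK

Take the drive with the red suction lifter and lay it flat on the bench with its yellow-labelled long side flush against the black window of the grey edge scanner and centred on it, and keep it there for a second while the label is read. Then turn the drive a quarter turn, so that its connector end is flush against the window and centred on it, and leave it there, lying flat and let go. Leave the drive with the black lifter and the rubber blower where they are.

Things in the scene. Friction and masses are not known exactly. Their poses are not given: they have to be found in the camera images.
- drive_grip (a point): centre of the red grip block (16 along x, 44 along y, 28 tall) of the suction lifter on the loose silver drive (100 x 70 x 15 mm, lying flat, 170 g) to be scanned; 50 mm above the drive's underside, over its centre. x points to the connector end (black strip, brass contacts; face 50 mm off), y to the yellow-labelled long side (face 35 mm off; label folded onto the lid), z up.
- window (a point): centre of the black window (116 wide) in the flat upright front of the edge scanner, a low grey unit fixed to the bench, 90 deep, 160 wide, only 22 mm tall; white tick on the top edge at mid-window. Point in the plane of the front, 7.5 mm above the bench (z = 0). x points level into the scanner, square to its front (the drive goes on the -x side), y along the front, z up.
- other_drive_grip (a point): centre of the black grip block on the other drive, to be left alone: same shape, size, point and axes as the first drive, but with a black lifter and a blue label.
- blower: terracotta-coloured rubber blower bulb standing with its nozzle up, 68 mm diameter, 125 mm tall, to be left alone; origin at the centre of its underside, z up.
Things that resemble listed ones, but are neither listed nor needed, are in the scene too. Of the things that look like the part that bears window, the middle-sized one is meant. What is shaped like the part that bears drive_grip but green is not meant.

How it is judged:
On the way:
1. the drive lies flat with its yellow-labelled long side against the window and is kept there a moment (y of window in the frame of drive_grip between 0.028 and 0.047 m and x of window in the frame of drive_grip between -0.022 and 0.022 m and angle between the y axis of drive_grip and the x axis of window, either way round below 0.175 rad and height (world z) of drive_grip below 0.062 m and angle between drive_grip's own z axis and vertical below 0.15 rad), for 0.5 s.
At the end, for the whole second after the job is handed in: The drive lies flat, let go, connector end within 12 mm of the scanner's face, centred on the window within 22 mm, square to the face within 10 degrees, the label side having been kept there likewise for 0.5 s before; the other drive and the blower within 20 mm of where they stood (x of window in the frame of drive_grip between 0.043 and 0.062 m and y of window in the frame of drive_grip between -0.022 and 0.022 m and angle between the x axis of drive_grip and the x axis of window, either way round below 0.175 rad and angle between drive_grip's own z axis and vertical below 0.15 rad and height (world z) of drive_grip below 0.056 m and distance of each of other_drive_grip, blower from where it was at the start of the episode below 0.02 m); the robot touches nothing.
It fails at once if the other drive is moved (distance of other_drive_grip from where it was at the start of the episode above 0.02 m).
It fails at once if the blower is moved or knocked over (distance of blower from where it was at the start of the episode above 0.02 m or angle between blower's own z axis and vertical above 0.5 rad).
It also fails if it takes over 53 s, if anything falls off the work surface, if the arm or the gripper's body presses on something with over 40 N, if the wrist force passes 120 N, or if a joint passes its speed limit or range.

ROBOT

A 6-joint arm with a two-finger parallel gripper is mounted at the origin on the work surface. World frame = base frame: x ahead of the robot, y to its left, z up, the work surface at z = 0. Lengths are in m, angles in rad, forces in N, time in s.
With the tool pointing down it reaches from about 0.25 to 0.725 m from the base axis. Payload 4 kg.
Tool frame: the origin (TCP) lies where the fingers leave the gripper's body, on its centre line; the fingertips stand 73 mm ahead of it and the grasp point (between the pads) lies 54 mm ahead of it (bot.tip_reach is the z of the fingertips in the tool frame, in m); z points along the fingers, x is the direction in which the jaws open and shut, and the axes are right-handed (so a half turn about z gives the same grasp; the last joint's range is limited). The gripper opens to 85 mm and grips with 20 to 120 N. Pads are 22 mm wide; open, the fingers measure 114 mm over their backs; the gripper's body (76 mm by 85 mm) begins 54 mm behind the grasp point. The pads swing forward as they close: fully open they stand 13 mm farther back than shut.
Start: joints at [0, 0.241, 0.005, 1.335, 0, 1.571], TCP at [0.5, -0, 0.304] pointing down, gripper open.
Joint ranges: [-2.72, 2.72], [-1.05, 1.87], [-1.09, 1.28], [-1.99, 2.15], [-1.42, 1.44], [-3.14, 3.14]. Speed limits (rad/s): [2.79, 2.79, 3.14, 3.14, 3.14, 3.14].

INTERFACE

Orientations are given as a unit quaternion [x, y, z, w].
In Python, from workcell import bot, vision, job_done gives the robot as it stands.
- The arm moves only by the tool drive_tool, never from a script. Its argument "steps" is one flat list of numbers, 7 for each row, row after row: the shift along the tool's x, y, z in m, then the turn, a rotation vector about the tool's x, y, z in degrees, then the closure, from -1 (fully open) to 1 (shut). A call has 1 to 8 rows; each row shifts and turns the commanded pose from where the row before left it, along the tool's axes as they then stand; what a row does not reach is not made up. A row lasts 1/12 s, in which the tool goes at most 41.7 mm and 7.16 degrees, less where a joint would pass 70% of its speed; a pose out of reach is approached as far as the arm can. A call is refused whole if a number of a shift passes 0.0417 or a number of a turn 7.16, either way. A call with a gripper value outside its range is refused whole. The fingers move at their own pace and stop on an object; the grip force is fixed at half the most. Time passes only in rows, so rows that do not move let the fingers close. It gives the time, the measured TCP pose, the force and the opening at its end, in the units of the state.
- bot.get_obs(): the state, without advancing time (a new reading comes with each control period).
- vision.camera(name): name is "scene" or "side" or "wrist"; returns (picture, depth): 384x512x3 uint8, red, green, blue; 384x512 float32, m along the optical axis (not along the pixel's ray), 0 where there is no reading.
- vision.camera_model(name): a dict with "mtx" (3x3 intrinsics, pixels), "rvec" (rotation vector, rad) and "tvec" (3), from world to camera coordinates, as OpenCV has them. Camera axes: x right, y down, z forward; pixel columns grow to the right and rows downward; lengths in m; the calibration is good to about 2 mm. A picture is of the moment at which its call begins: read the wrist's pose just before it. camera_model takes no time and is no camera call; for the wrist camera it gives the pose at the moment of the call.
- job_done(): hands the job in, once; it reports no verdict.
The state is a dict: "clock": time; "joint_pos": joint angles; "joint_vel": joint speeds; "tau": joint torques, N m; "eef_pos": TCP position; "tool_rot": TCP orientation; "ft_force": force on the tool from outside, world axes, zero at the start; "ft_torque": the same for the moment, N m; "grip_width": finger opening in m.
Only numpy, scipy, OpenCV 4.12 (cv2) and the standard library are available. Lean on these libraries where they do the work, as an engineer would, in place of code of your own. Each camera call takes 0.05 s, during which the arm holds its last target.

## Working session

There is one attempt and no reset: what is moved stays moved. The work goes in short steps, Python scripts to look and compute and a tool call to move; the robot and the scene stay as the last step left them, time stands still between calls to the robot, and variables do not carry over. Pictures are saved under pics/ and viewed, and the job is handed in when it is done.

Besides the shell and the picture viewer there is one more tool, called after "Emit:" as name(argument=value, ...) on one line, values as JSON. drive_tool: Moves the arm, as the interface text tells. Its arguments: {"type":"object","properties":{"steps":{"type":"array"}},"required":["steps"]}

```bash
mkdir -p pics; ls
cat > h.py <<'E'
import numpy as np,cv2
from workcell import bot,vision,job_done
def snap(name,fn):
    p,d=vision.camera(name); m=vision.camera_model(name)
    cv2.imwrite('pics/'+fn+'.png',p[:,:,::-1]); np.savez('pics/'+fn+'.npz',p=p,d=d,**{k:np.array(m[k],float) for k in('mtx','rvec','tvec')})
    return p,d,m
def load(fn):
    z=np.load('pics/'+fn+'.npz'); return z['p'],z['d'],z
def world(d,m):
    K=np.array(m['mtx']);R=cv2.Rodrigues(np.array(m['rvec'],float))[0];t=np.array(m['tvec'],float).ravel()
    v,u=np.mgrid[:d.shape[0],:d.shape[1]]
    c=np.stack([(u-K[0,2])/K[0,0]*d,(v-K[1,2])/K[1,1]*d,d],-1)
    return (c-t)@R
E
python3 - <<'E'
from h import *
for n in('scene','side','wrist'): snap(n,n+'0')
print(bot.get_obs())
E
```

```text
pics
{'clock': 0.15, 'joint_pos': array([9.66056636e-06, 2.41252773e-01, 4.02378443e-03, 1.33520372e+00,
       1.49811276e-05, 1.57082083e+00]), 'joint_vel': array([-0.00015811, -0.00129355,  0.0033009 ,  0.00016639,  0.0002614 ,
       -0.00016289]), 'tau': array([-1.62746033e-03, -3.72633219e+01,  2.52638429e+01,  1.23480460e-02,
       -1.30651040e-05,  1.49362950e-05]), 'eef_pos': array([4.99633070e-01, 8.28588080e-06, 3.03207172e-01]), 'tool_rot': array([ 9.99999665e-01, -7.42602230e-06, -8.18191798e-04, -7.47658620e-06]), 'ft_force': array([ 0.14022046, -1.16505465,  0.21046442]), 'ft_torque': array([ 0.01224682,  0.0418472 , -0.00553282]), 'grip_width': 0.08544279193401431}
```

View pics/scene0.png

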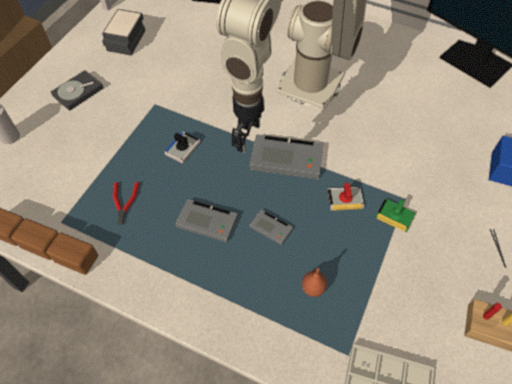

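View pics/side0.png

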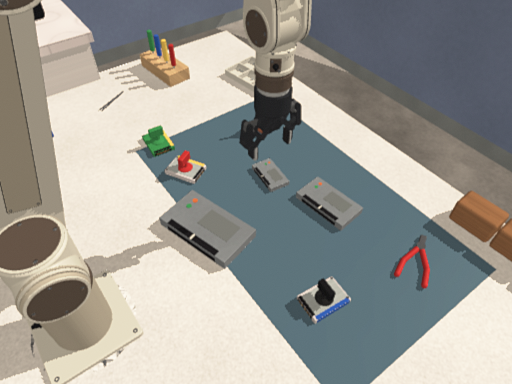

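View pics/wrist0.png

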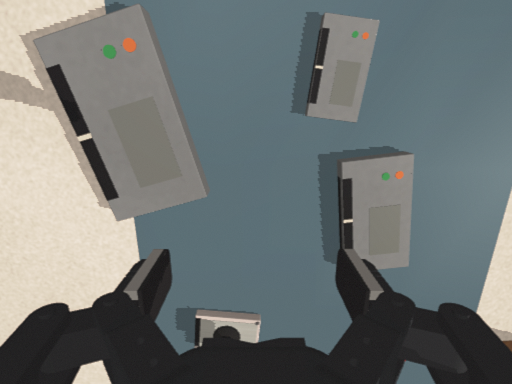

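The scene view shows scanners at (287,157) large, (207,219) middle and (271,226) small. The red-lifter drive is at (346,197), the black one at (182,146), the green decoy at (397,214) and the blower at (315,282). Next I'll measure them.

Run:
```python
from h import *
for n,pts in (('scene0',dict(mid=(207,219),big=(287,157),small=(271,226),red=(346,190),drv=(340,203),blk=(180,140),green=(397,214),blow=(315,282))),('side0',dict(mid=(335,200),big=(207,228),small=(270,174),red=(184,160),drv=(190,172),blk=(324,290),green=(156,133)))):
    p,d,m=load(n);w=world(d,m)
    for k,(u,v) in pts.items(): print(n,k,w[v,u].round(3),p[v,u])
    hsv=cv2.cvtColor(p,cv2.COLOR_RGB2HSV)
    h,s,_v=[hsv[...,i].astype(int) for i in range(3)]
    inb=(w[...,0]>.15)&(w[...,0]<.9)&(abs(w[...,1])<.6)&(w[...,2]<.14)&(d>0)
    for nm,mk in dict(red=((h<6)|(h>174))&(s>170),yel=(h>20)&(h<35)&(s>140),blue=(h>105)&(h<130)&(s>150),terra=(h>=4)&(h<14)&(s>110)).items():
        mk=(mk&inb).astype(np.uint8)
        c,l,st,ce=cv2.connectedComponentsWithStats(mk)
        for i in range(1,c):
            if st[i,4]>15:
                q=w[l==i]; print(' ',nm,st[i],np.median(q,0).round(3),q.min(0).round(3),q.max(0).round(3))
```

```text
scene0 mid [ 0.662 -0.059  0.021] [98 97 87]
scene0 big [0.358 0.063 0.026] [102 100  94]
scene0 small [0.603 0.119 0.02 ] [101 100  93]
scene0 red [0.425 0.279 0.07 ] [171  37  34]
scene0 drv [0.442 0.274 0.018] [153 151 135]
scene0 blk [ 0.465 -0.261  0.057] [9 9 9]
scene0 green [0.424 0.439 0.047] [ 51 115  58]
scene0 blow [0.732 0.303 0.075] [190 108  75]
  red [114 183   7  27  97] [ 0.709 -0.351  0.014] [ 0.665 -0.379  0.005] [ 0.743 -0.313  0.02 ]
  red [124 183  15  28 107] [ 0.689 -0.302  0.014] [ 0.639 -0.32   0.006] [ 0.735 -0.292  0.024]
  red [340 183  12  19 151] [0.421 0.28  0.047] [0.395 0.263 0.015] [0.437 0.299 0.07 ]
  yel [334 204  27   6  93] [0.442 0.294 0.014] [ 0.416  0.261 -0.003] [0.464 0.331 0.021]
  yel [377 213  30  18 160] [0.434 0.432 0.013] [ 0.42   0.389 -0.003] [0.442 0.478 0.023]
  terra [307 164   5   4  16] [0.365 0.141 0.034] [0.359 0.134 0.032] [0.37  0.146 0.036]
  terra [ 60 233  37  24 101] [ 0.896 -0.316  0.069] [ 0.89  -0.386  0.018] [ 0.9   -0.281  0.076]
  terra [302 268  25  28 496] [0.729 0.301 0.06 ] [ 0.664  0.267 -0.002] [0.752 0.332
[... 369 characters left out ...]
] [0.394 0.262 0.017] [0.433 0.29  0.07 ]
  red [394 247  36  41 393] [ 0.696 -0.32   0.015] [ 0.635 -0.381  0.008] [ 0.745 -0.296  0.021]
  yel [163 132  10  14  35] [0.433 0.418 0.018] [0.425 0.389 0.014] [0.438 0.454 0.046]
  yel [189 160  15   6  24] [0.451 0.281 0.018] [0.44  0.258 0.014] [0.465 0.302 0.021]
  blue [316 298  32  21 130] [ 0.452 -0.295  0.018] [ 0.412 -0.303  0.005] [ 0.498 -0.288  0.021]
  terra [193 198   5   5  18] [0.367 0.141 0.035] [0.36  0.136 0.031] [0.373 0.148 0.038]
  terra [450 200  48  42 938] [ 0.892 -0.34   0.046] [ 0.885 -0.391  0.005] [ 0.9   -0.285  0.075]
  terra [490 229  22  31 404] [ 0.896 -0.422  0.037] [ 0.891 -0.457  0.006] [ 0.9   -0.397  0.075]
```

```bash
python3 - <<'E'
from h import *
p,d,m=load('wrist0');w=world(d,m)
sel=np.zeros(d.shape,bool);sel[140:280,325:425]=1
top=sel&(w[...,2]>.017)&(w[...,2]<.03)&(d>0)
c,l,st,ce=cv2.connectedComponentsWithStats(top.astype(np.uint8)); i=1+np.argmax(st[1:,4]); print(st[i])
q=w[l==i]; print('z',np.median(q[:,2])); r=cv2.minAreaRect((q[:,:2]*1000).astype(np.float32)); print(r); print(cv2.boxPoints(r).round(1))
for n in('scene0','side0'):
    p,d,m=load(n);w=world(d,m)
    def comp(mask,lab):
        c,l,st,ce=cv2.connectedComponentsWithStats(mask.astype(np.uint8)); i=1+np.argmax(st[1:,4]); q=w[l==i]
        r=cv2.minAreaRect((q[:,:2]*1000).astype(np.float32)); print(n,lab,st[i],np.median(q,0).round(3),[np.round(a,1) for a in r])
    inb=(w[...,0]>.35)&(w[...,0]<.5)&(w[...,1]>.2)&(w[...,1]<.36)&(d>0)
    comp(inb&(w[...,2]>.008)&(w[...,2]<.024),'drive')
    comp(inb&(w[...,2]>.055),'grip')
    inb=(w[...,0]>.55)&(w[...,0]<.8)&(w[...,1]>-.2)&(w[...,1]<.05)&(d>0)
    comp(inb&(w[...,2]>.014)&(w[...,2]<.03),'mid')
E
python3 - <<'E'
import cv2
for n,(x0,y0,x1,y1) in dict(scene0=(300,160,430,240),side0=(130,110,230,200)).items():
    i=cv2.imread(f'pics/{n}.png')[y0:y1,x0:x1]; cv2.imwrite(f'pics/{n}_c.png',cv2.resize(i,None,fx=5,fy=5,interpolation=2))
E
```

```text
[ 340  153   74  117 7291]
z 0.0228970809376335
((661.6994018554688, -61.43849182128906), (90.8563003540039, 160.30068969726562), 6.9280595779418945)
[[ 606.9   12.6]
 [ 626.3 -146.5]
 [ 716.5 -135.5]
 [ 697.1   23.6]]
scene0 drive [328 187  36  23 594] [0.42  0.284 0.016] [array([412.9, 282. ]), array([ 73.9, 102.4]), np.float64(28.2)]
scene0 grip [344 182   8  15  83] [0.415 0.282 0.063] [array([411.8, 281. ]), array([46.7, 17.2]), np.float64(29.2)]
scene0 mid [ 176  199   62   42 1539] [ 0.664 -0.06   0.023] [array([661. , -62.1]), array([ 93.3, 161. ]), np.float64(6.9)]
side0 drive [165 155  41  28 558] [0.41  0.269 0.018] [array([416.2, 281.9]), array([ 76.7, 103. ]), np.float64(29.7)]
side0 grip [178 150  12  14  90] [0.412 0.279 0.065] [array([414.5, 280.1]), array([44.3, 17.1]), np.float64(27.5)]
side0 mid [ 296  176   67   53 1645] [ 0.66  -0.069  0.025] [array([665.1, -61.1]), array([ 97.4, 162.2]), np.float64(7.6)]
```

View pics/scene0_c.png

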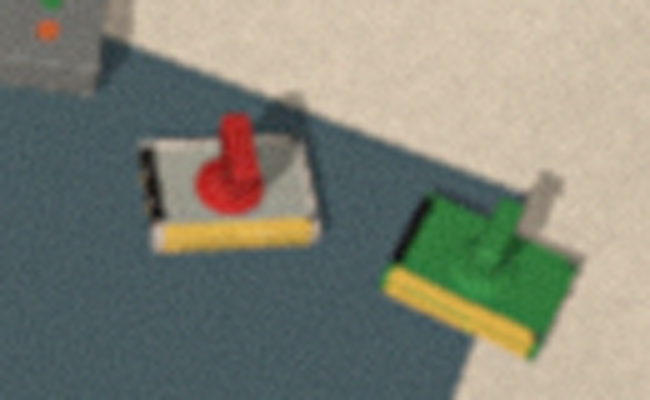

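View pics/side0_c.png

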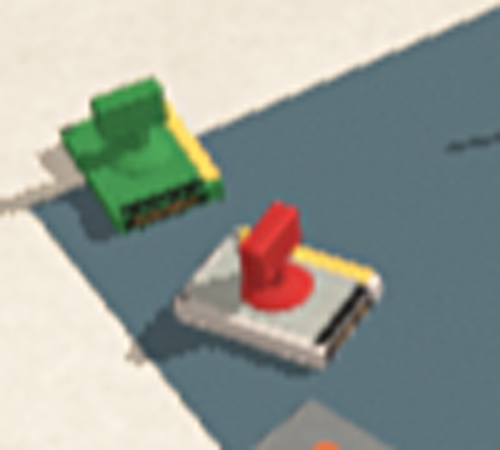

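Emit:
drive_tool(steps=[-0.0109,-0.0351,0,0,0,0,-1,-0.0109,-0.0351,0,0,0,0,-1,-0.0109,-0.0351,0,0,0,0,-1,-0.0109,-0.0351,0,0,0,0,-1,-0.0109,-0.0351,0,0,0,0,-1,-0.0109,-0.0351,0,0,0,0,-1,-0.0109,-0.0351,0,0,0,0,-1,-0.0109,-0.0351,0,0,0,7,-1])

```text
clock: 0.82
eef_pos: [0.4124, 0.2805, 0.3037]
tool_rot: [0.998, -0.058, -0.0, 0.0]
ft_force: [1.6, -0.7, 0.2]
grip_width: 0.0855
```

Run:
```python
from h import *
from scipy.spatial.transform import Rotation as Ro
o=bot.get_obs();print(o['joint_pos'].round(3),o['eef_pos'].round(4)); x=Ro.from_quat(o['tool_rot']).as_matrix()[:,0];print(np.degrees(np.arctan2(x[1],x[0])))
p,d,m=load('wrist0');w=world(d,m)
hsv=cv2.cvtColor(p,cv2.COLOR_RGB2HSV)
for v in range(214,230): print(v,p[v,338:360].max(axis=1) if 0 else [int(a) for a in p[v,340:356].mean(1)])
print(w[218:225,350].round(4))
```

```text
[5.970e-01 2.390e-01 2.000e-03 1.334e+00 0.000e+00 2.285e+00] [0.4124 0.2805 0.3037]
-6.695304113284841
214 [27, 51, 66, 57, 40, 37, 37, 40, 36, 40, 36, 41, 86, 132, 134, 134]
215 [27, 48, 64, 57, 41, 37, 39, 39, 38, 38, 38, 42, 85, 132, 134, 132]
216 [27, 49, 67, 56, 37, 38, 35, 38, 38, 37, 36, 42, 85, 132, 132, 131]
217 [29, 49, 66, 57, 39, 37, 38, 35, 36, 36, 36, 41, 83, 130, 132, 132]
218 [26, 49, 69, 66, 40, 39, 39, 44, 53, 63, 62, 71, 100, 129, 132, 131]
219 [29, 50, 67, 75, 89, 100, 104, 110, 126, 142, 144, 155, 162, 135, 131, 132]
220 [28, 47, 74, 122, 188, 210, 212, 212, 212, 213, 212, 212, 195, 138, 131, 131]
221 [29, 47, 82, 147, 213, 216, 209, 208, 207, 208, 207, 206, 187, 136, 130, 131]
222 [24, 45, 75, 136, 203, 195, 158, 132, 128, 121, 100, 91, 98, 127, 132, 133]
223 [24, 45, 68, 72, 79, 73, 61, 50, 50, 48, 41, 41, 82, 131, 133, 135]
224 [25, 46, 67, 59, 35, 32, 35, 35, 36, 35, 36, 41, 84, 132, 133, 133]
225 [23, 45, 68, 61, 39, 37, 37, 38, 37, 38, 36, 43, 84, 127, 133, 132]
226 [26, 45, 71, 70, 39, 37, 38, 40, 36, 39, 37, 38, 73, 117, 132, 133]
227 [24, 48, 72, 70, 41, 37, 37, 39, 37, 37, 36, 40, 72, 117, 131, 132]
228 [25, 46, 71, 69, 39, 35, 38, 38, 37, 39, 35, 40, 74, 116, 132, 132]
229 [25, 46, 70, 71, 39, 36, 37, 37, 37, 39, 37, 39, 74, 117, 132, 133]
[[ 0.626  -0.0624  0.0237]
 [ 0.6259 -0.0636  0.0242]
 [ 0.6264 -0.0654  0.0234]
 [ 0.6268 -0.0671  0.0227]
 [ 0.6259 -0.0674  0.0254]
 [ 0.6268 -0.0696  0.0234]
 [ 0.627  -0.0711  0.0234]]
```

Emit:
drive_tool(steps=[0,0,0,0,0,-7,-1,0,0,0,0,0,-7,-1,0,0,0,0,0,-7,-1,0,0,0,0,0,-7,-1,0,0,0,0,0,-7,-1,0,0,0,0,0,-7,-1,0,0,0,0,0,-7,-1,0,0,0,0,0,-7,-1])

```text
clock: 1.48
eef_pos: [0.4133, 0.2788, 0.3035]
tool_rot: [0.907, 0.421, -0.0, 0.0]
ft_force: [-0.2, 0.6, 0.3]
grip_width: 0.0857
```

Emit:
drive_tool(steps=[0,0,0,0,0,-7,-1,0,0,0,0,0,-7,-1,0,0,0,0,0,-7,-1,0,0,0,0,0,-7,-1,0,0,0,0,0,-7,-1,0,0,0,0,0,-7,-1,0,0,0,0,0,-7,-1,0,0,0,0,0,-7,-1])

```text
clock: 2.15
eef_pos: [0.4133, 0.2787, 0.3035]
tool_rot: [0.604, 0.797, -0.0, -0.0]
ft_force: [-0.9, -0.3, -1.3]
grip_width: 0.0854
```

Emit:
drive_tool(steps=[0,0,0.02,0,0,-7,-1,0,0,0.02,0,0,-6.5,-1,0,0,0.02,0,0,0,-1,0,0,0.02,0,0,0,-1,0,0,0,0,0,0,-1])

```text
clock: 2.57
eef_pos: [0.4113, 0.2774, 0.2198]
tool_rot: [0.508, 0.861, -0.004, -0.002]
ft_force: [-1.2, -1.4, -0.7]
grip_width: 0.0854
```

Run:
```python
from h import *
from scipy.spatial.transform import Rotation as Ro
o=bot.get_obs();print(o['joint_pos'].round(3),o['eef_pos'].round(4)); x=Ro.from_quat(o['tool_rot']).as_matrix()[:,0];print(np.degrees(np.arctan2(x[1],x[0])))
p,d,m=snap('wrist','wrist1');w=world(d,m)
inb=(w[...,0]>.33)&(w[...,0]<.5)&(w[...,1]>.2)&(w[...,1]<.36)&(d>0)
hsv=cv2.cvtColor(p,cv2.COLOR_RGB2HSV).astype(int);h,s=hsv[...,0],hsv[...,1]
def comp(mask,lab):
        c,l,st,ce=cv2.connectedComponentsWithStats(mask.astype(np.uint8)); i=1+np.argmax(st[1:,4]); q=w[l==i]
        r=cv2.minAreaRect((q[:,:2]*1000).astype(np.float32)); print(lab,st[i],np.median(q,0).round(3),[np.round(a,1) for a in r])
comp(inb&(w[...,2]>.008)&(w[...,2]<.02),'drive')
red=((h<8)|(h>172))&(s>140)
comp(inb&red&(w[...,2]>.057),'grip')
```

```text
[ 0.593  0.292 -0.152  1.135  0.     0.089] [0.4113 0.2774 0.2198]
118.8847227219089
drive [ 207  158  102   69 5139] [0.408 0.278 0.018] [array([413.2, 283.4]), array([70.3, 99.9]), np.float64(28.9)]
grip [249 183  19  50 898] [0.41  0.282 0.066] [array([412.5, 283. ]), array([43. , 15.5]), np.float64(28.7)]
```

View pics/wrist1.png

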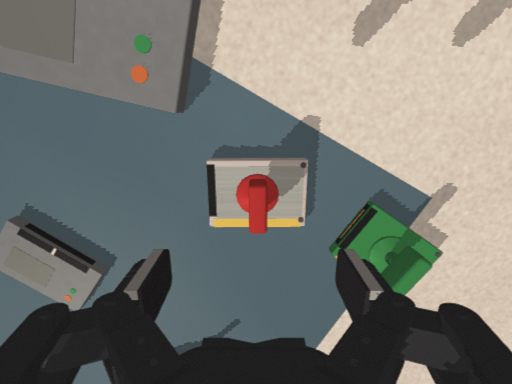

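The wrist view shows the red grip block at (258,205), between the jaws' directions, with yellow at the bottom and the connector on the left. I'm going down to grasp it.

Emit:
drive_tool(steps=[0.0044,0.0041,0.015,0,0,0,-1,0,0,0.015,0,0,0,-1,0,0,0.015,0,0,0,-1,0,0,0.015,0,0,0,-1,0,0,0.015,0,0,0,-1,0,0,0.015,0,0,0,-1,0,0,0.013,0,0,0,-1,0,0,0.013,0,0,0,-1])

```text
clock: 3.28
eef_pos: [0.4159, 0.2854, 0.1088]
tool_rot: [0.508, 0.861, 0.001, 0.001]
ft_force: [0.3, -0.0, 0.5]
grip_width: 0.0854
```

Emit:
drive_tool(steps=[0,0,0,0,0,0,-1,0,0,0,0,0,0,-1])

```text
clock: 3.45
eef_pos: [0.4153, 0.2849, 0.1086]
tool_rot: [0.508, 0.861, 0.0, 0.0]
ft_force: [0.2, 0.3, -0.2]
grip_width: 0.0856
```

Emit:
drive_tool(steps=[0,-0.003,0.0045,0,0,0,-1,0,0,0,0,0,0,-1,0,0,0,0,0,0,0.3,0,0,0,0,0,0,1,0,0,0,0,0,0,1,0,0,0,0,0,0,1,0,0,0,0,0,0,1,0,0,0,0,0,0,1])

```text
clock: 4.12
eef_pos: [0.4126, 0.2834, 0.1038]
tool_rot: [0.508, 0.861, 0.0, 0.0]
ft_force: [-0.1, 0.2, -0.4]
grip_width: 0.0155
```

Emit:
drive_tool(steps=[0,0,0,0,0,0,1,0,0,0,0,0,0,1,0,0,0,0,0,0,1,0,0,0,0,0,0,1,0,0,0,0,0,0,1,0,0,0,0,0,0,1])

```text
clock: 4.62
eef_pos: [0.4125, 0.2834, 0.1037]
tool_rot: [0.508, 0.861, 0.0, 0.0]
ft_force: [0.1, 0.2, 3.7]
grip_width: 0.0154
```

Emit:
drive_tool(steps=[0,0,-0.008,0,0,0,1,0,0,-0.012,0,0,0,1,0,0,-0.015,0,0,5.5,1,0,0,-0.015,0,0,5.5,1,0,0,0,0,0,5.5,1,0,0,0,0,0,5.5,1,0,0,0,0,0,0,1,0,0,0,0,0,0,1])

```text
clock: 5.28
eef_pos: [0.4118, 0.2829, 0.1531]
tool_rot: [0.662, 0.749, -0.001, -0.0]
ft_force: [-0.3, 0.7, -1.8]
grip_width: 0.0151
```

Run:
```python
from h import *
snap('side','side1');p,d,m=snap('wrist','wrist2')
print(bot.get_obs())
```

```text
{'clock': 5.3833, 'joint_pos': array([ 6.01898820e-01,  3.61094127e-01, -2.46528353e-01,  9.64568774e-01,
        2.72927900e-05,  4.79817185e-01]), 'joint_vel': array([ 0.00042876, -0.0005878 ,  0.0014468 , -0.00284213,  0.00170459,
        0.00746041]), 'tau': array([-6.42775849e-04, -4.03782248e+01,  2.22295618e+01,  1.92955567e-02,
       -9.20513812e-04, -8.18988250e-03]), 'eef_pos': array([0.41190321, 0.28295549, 0.15299892]), 'tool_rot': array([ 6.62654125e-01,  7.48925246e-01, -6.73408817e-04, -1.82103330e-04]), 'ft_force': array([-0.69757776, -0.22303744, -2.25159269]), 'ft_torque': array([-0.01842473,  0.02140464, -0.00566348]), 'grip_width': 0.015094569613553049}
```

View pics/wrist2.png

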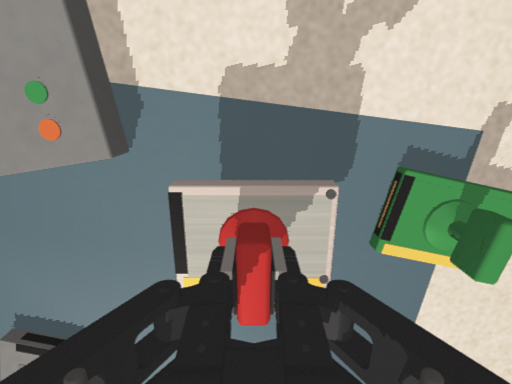

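View pics/side1.png

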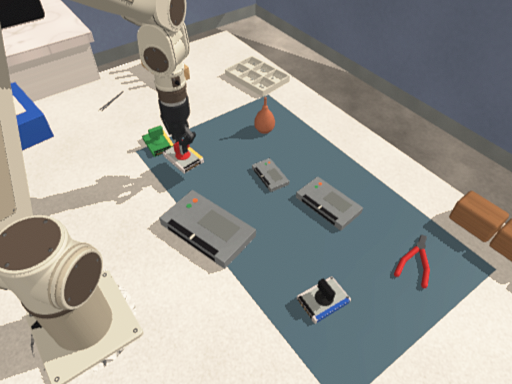

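The drive is held level: in the wrist view it spans (170–338, 185–285), square to the jaws. Now I'm carrying it to the scanner.

Emit:
drive_tool(steps=[-0.031,0.0093,0,0,0,0,1,-0.031,0.0093,0,0,0,0,1,-0.031,0.0093,0,0,0,0,1,-0.031,0.0093,0,0,0,0,1,-0.031,0.0093,0,0,0,0,1,-0.031,0.0093,0,0,0,0,1,-0.031,0.0093,0,0,0,0,1,-0.031,0.0093,0,0,0,0,1])

```text
clock: 6.05
eef_pos: [0.516, 0.0444, 0.1531]
tool_rot: [0.663, 0.749, -0.0, -0.0]
ft_force: [0.7, 0.1, -2.7]
grip_width: 0.0149
```

Emit:
drive_tool(steps=[-0.031,0.0093,0,0,0,0,1,-0.031,0.0093,0,0,0,0,1,-0.031,0.0093,0,0,0,0,1,-0.031,0.0093,0,0,0,0,1,0,0,0,0,0,0,1,0,0,0,0,0,0,1,0,0,0,0,0,0,1])

```text
clock: 6.63
eef_pos: [0.567, -0.0726, 0.1527]
tool_rot: [0.663, 0.748, -0.0, -0.001]
ft_force: [-1.0, -1.2, -1.6]
grip_width: 0.0148
```

```bash
cat > st.py <<'E'
from h import *
from scipy.spatial.transform import Rotation as Ro
def st(off,win=(.617,-.067),a=6.93):
    o=bot.get_obs();R=Ro.from_quat(o['tool_rot']).as_matrix();x,y=R[:,0],R[:,1]
    n=np.array([np.cos(np.radians(a)),np.sin(np.radians(a))]);t=np.array([-n[1],n[0]])
    e=np.array(win)-off*n-o['eef_pos'][:2]
    print('eef',o['eef_pos'].round(4),'yaw',np.degrees(np.arctan2(x[1],x[0])).round(2),'F',o['ft_force'].round(1))
    print('err n',(e@n).round(4),'t',(e@t).round(4),'tool dx',(e@x[:2]).round(4),'dy',(e@y[:2]).round(4))
E
python3 - <<'E'
from st import *
st(.05)
p,d,m=snap('wrist','wrist3'); snap('side','side2')
E
```

```text
eef [ 0.567  -0.0726  0.1527] yaw 96.9 F [-1.  -1.2 -1.6]
err n 0.0003 t -0.0005 tool dx -0.0005 dy 0.0003
```

View pics/side2.png

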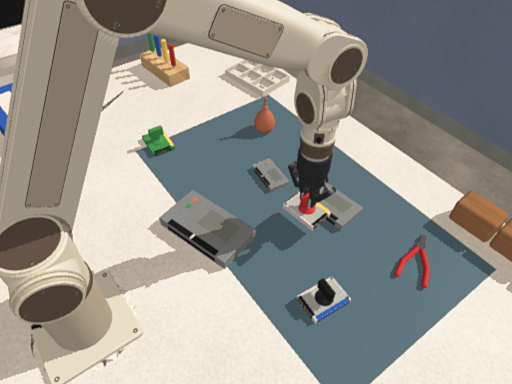

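View pics/wrist3.png

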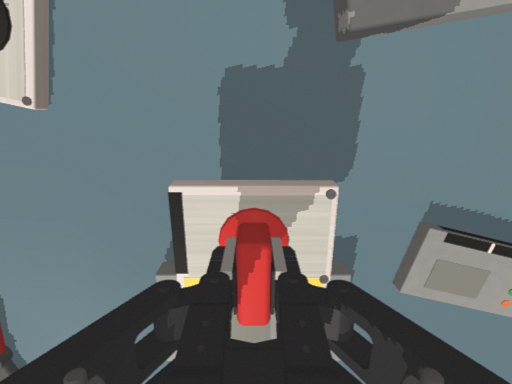

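Emit:
drive_tool(steps=[0,0,0.012,0,0,0,1,0,0,0.012,0,0,0,1,0,0,0.012,0,0,0,1,0,0,0.008,0,0,0,1,0,0,0.004,0,0,0,1,0,0,0,0,0,0,1])

```text
clock: 7.23
eef_pos: [0.567, -0.0717, 0.1046]
tool_rot: [0.663, 0.749, -0.001, -0.001]
ft_force: [-0.6, -0.3, -2.8]
grip_width: 0.0155
```

Emit:
drive_tool(steps=[0,0.004,0,0,0,0,1,0,0.004,0,0,0,0,1,0,0.003,0,0,0,0,1,0,0.002,0,0,0,0,1,0,0,0,0,0,0,1])

```text
clock: 7.65
eef_pos: [0.5816, -0.0712, 0.1059]
tool_rot: [0.663, 0.748, 0.0, 0.001]
ft_force: [0.3, 0.2, -2.6]
grip_width: 0.0148
```

Emit:
drive_tool(steps=[0,0.001,0.0005,0,0,0,1,0,0.001,0,0,0,0,1,0,0,0,0,0,0,1])

```text
clock: 7.9
eef_pos: [0.5826, -0.0709, 0.1048]
tool_rot: [0.663, 0.748, -0.0, -0.0]
ft_force: [0.8, -0.1, -2.1]
grip_width: 0.015
```

```bash
python3 - <<'E'
from st import *
st(.035)
snap('side','side3');snap('scene','scene3')
E
python3 - <<'E'
import cv2
i=cv2.imread('pics/side3.png')[160:260,260:380];cv2.imwrite('pics/side3_c.png',cv2.resize(i,None,fx=6,fy=6,interpolation=2))
E
```

```text
eef [ 0.5826 -0.0709  0.1048] yaw 96.88 F [ 0.8 -0.1 -2.1]
err n -0.0004 t -0.0003 tool dx -0.0003 dy -0.0004
```

View pics/side3_c.png

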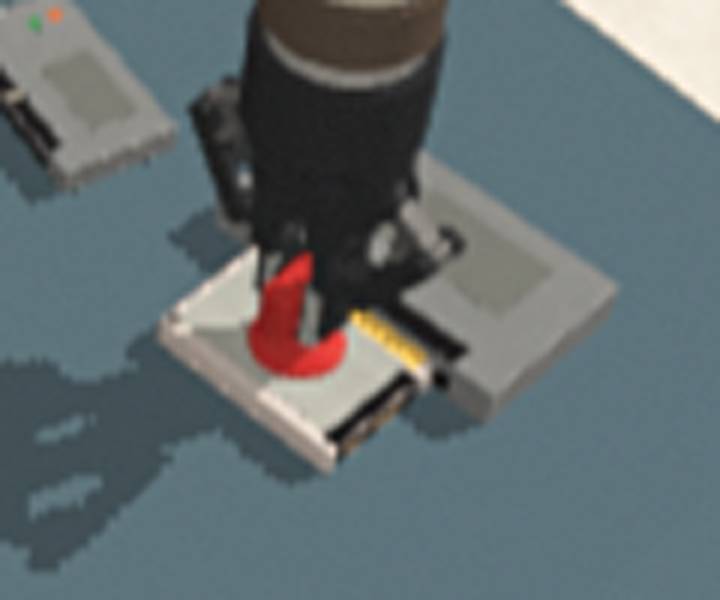

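The drive is at the window with no contact force yet. I'll set it down fully, then nudge it to touch.

Emit:
drive_tool(steps=[0,0,0.001,0,0,0,1,0,0.001,0.0005,0,0,0,1,0,0.001,0,0,0,0,1,0,0,0,0,0,0,1])

```text
clock: 8.33
eef_pos: [0.5829, -0.0709, 0.1038]
tool_rot: [0.663, 0.748, -0.001, -0.001]
ft_force: [-6.2, -0.9, 5.6]
grip_width: 0.0153
```

Run:
```python
from st import *
st(.035)
```

```text
eef [ 0.5829 -0.0709  0.1038] yaw 96.88 F [-6.2 -0.9  5.6]
err n -0.0007 t -0.0003 tool dx -0.0003 dy -0.0007
```

Force readings show contact with the window (-6 N) and the bench (+5.6 N). I'm holding for the label read.

Emit:
drive_tool(steps=[0,0,0,0,0,0,1,0,0,0,0,0,0,1,0,0,0,0,0,0,1,0,0,0,0,0,0,1,0,0,0,0,0,0,1,0,0,0,0,0,0,1,0,0,0,0,0,0,1,0,0,0,0,0,0,1])

```text
clock: 9.0
eef_pos: [0.5829, -0.0709, 0.1038]
tool_rot: [0.663, 0.748, -0.001, -0.001]
ft_force: [-5.4, -0.8, 5.4]
grip_width: 0.0148
```

Emit:
drive_tool(steps=[0,0,0,0,0,0,1,0,0,0,0,0,0,1,0,0,0,0,0,0,1,0,0,0,0,0,0,1,0,0,0,0,0,0,1,0,0,0,0,0,0,1,0,0,0,0,0,0,1,0,0,0,0,0,0,1])

```text
clock: 9.67
eef_pos: [0.5829, -0.0709, 0.1038]
tool_rot: [0.663, 0.748, -0.001, -0.001]
ft_force: [-5.6, -0.1, 4.7]
grip_width: 0.0156
```

Run:
```python
from st import *
st(.035)
for n in('scene','side'):
    p,d,m=snap(n,n+'4');w=world(d,m)
    hsv=cv2.cvtColor(p,cv2.COLOR_RGB2HSV).astype(int);h,s=hsv[...,0],hsv[...,1]
    inb=(w[...,0]>.5)&(w[...,0]<.68)&(w[...,1]>-.16)&(w[...,1]<.02)&(d>0)
    q=w[inb&(h>18)&(h<36)&(s>120)]; print(n,'yellow',len(q),q.min(0).round(3),q.max(0).round(3),q.mean(0).round(3))
```

```text
eef [ 0.5829 -0.0709  0.1038] yaw 96.87 F [-5.6 -0.1  4.7]
err n -0.0007 t -0.0002 tool dx -0.0002 dy -0.0007
scene yellow 66 [ 0.604 -0.113  0.009] [ 0.624 -0.023  0.441] [ 0.615 -0.066  0.027]
side yellow 36 [ 0.594 -0.111  0.016] [ 0.623 -0.075  0.049] [ 0.617 -0.094  0.02 ]
```

View pics/scene4.png

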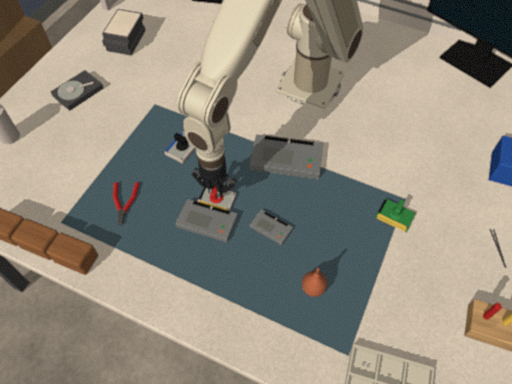

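The scene view shows the drive at (213,195), flush to the window, with the yellow label centred at y ≈ -0.066. Next I back off, lift and turn it a quarter turn.

Emit:
drive_tool(steps=[0,-0.005,0,0,0,0,1,0,-0.01,-0.005,0,0,0,1,0,-0.015,-0.01,0,0,0,1,0,-0.015,-0.01,0,0,0,1,0,0,-0.01,0,0,0,1,0,0,0,0,0,-7,1,0,0,0,0,0,-7,1,0,0,0,0,0,-7,1])

```text
clock: 10.43
eef_pos: [0.5405, -0.0761, 0.1394]
tool_rot: [0.513, 0.858, 0.001, 0.001]
ft_force: [0.2, 0.6, -2.2]
grip_width: 0.0149
```

Emit:
drive_tool(steps=[0,0,0,0,0,-7,1,0,0,0,0,0,-7,1,0,0,0,0,0,-7,1,0,0,0,0,0,-7,1,0,0,0,0,0,-7,1,0,0,0,0,0,-7,1,0,0,0,0,0,-7,1,0,0,0,0,0,-7,1])

```text
clock: 11.1
eef_pos: [0.5404, -0.076, 0.1389]
tool_rot: [0.05, 0.999, 0.0, 0.001]
ft_force: [-0.2, 0.5, -2.4]
grip_width: 0.0151
```

Emit:
drive_tool(steps=[0,0,0,0,0,-7,1,0,0,0,0,0,-6,1,0,0,0,0,0,0,1,0,0,0,0,0,0,1])

```text
clock: 11.43
eef_pos: [0.5402, -0.076, 0.1388]
tool_rot: [-0.059, 0.998, -0.0, 0.0]
ft_force: [-0.5, -0.5, -2.1]
grip_width: 0.015
```

Run:
```python
from st import *
print(bot.get_obs()['joint_pos'].round(2))
st(.065)
snap('wrist','wrist5')
```

```text
[-0.14  0.45 -0.14  0.97  0.   -1.83]
eef [ 0.5402 -0.076   0.1388] yaw -173.26 F [-0.5 -0.5 -2.1]
err n 0.0123 t -0.0003 tool dx -0.0123 dy -0.0003
```

View pics/wrist5.png

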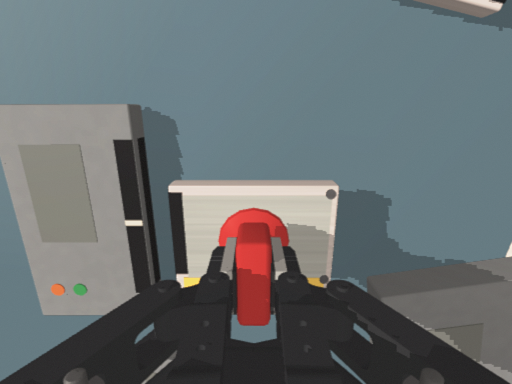

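The connector end (black strip at column 178) now faces the window, squared to it. Lowering and sliding in.

Emit:
drive_tool(steps=[-0.004,0,0.01,0,0,0,1,-0.004,0,0.01,0,0,0,1,-0.004,0,0.01,0,0,0,1,-0.003,0,0.004,0,0,0,1,-0.004,0,0,0,0,0,1,-0.004,0,0,0,0,0,1,-0.002,0,0,0,0,0,1,0,0,0,0,0,0,1])

```text
clock: 12.15
eef_pos: [0.5654, -0.0729, 0.1038]
tool_rot: [-0.06, 0.998, 0.0, 0.0]
ft_force: [-0.2, -0.4, -2.1]
grip_width: 0.0154
```

Emit:
drive_tool(steps=[-0.001,0,0,0,0,0,1,-0.001,0,0.001,0,0,0,1,0,0,0,0,0,0,1])

```text
clock: 12.4
eef_pos: [0.5663, -0.0728, 0.1036]
tool_rot: [-0.06, 0.998, -0.0, -0.001]
ft_force: [-1.9, 0.8, 4.3]
grip_width: 0.0153
```

Run:
```python
from st import *
st(.05)
```

```text
eef [ 0.5663 -0.0728  0.1036] yaw -173.12 F [-1.9  0.8  4.3]
err n 0.0011 t -0.0004 tool dx -0.0011 dy -0.0004
```

One more millimetre, then release.

Emit:
drive_tool(steps=[-0.001,0,0,0,0,0,1,-0.001,0,0,0,0,0,1,0,0,0,0,0,0,1])

```text
clock: 12.65
eef_pos: [0.5684, -0.0726, 0.1036]
tool_rot: [-0.06, 0.998, -0.0, -0.0]
ft_force: [-3.1, -0.5, 5.3]
grip_width: 0.0149
```

Emit:
drive_tool(steps=[0,0,0,0,0,0,0.2,0,0,0,0,0,0,0,0,0,0,0,0,0,-0.5,0,0,0,0,0,0,-0.5,0,0,0,0,0,0,-0.5,0,0,0,0,0,0,-0.5])

```text
clock: 13.15
eef_pos: [0.5689, -0.0725, 0.1034]
tool_rot: [-0.06, 0.998, 0.0, 0.0]
ft_force: [0.3, -0.4, -0.2]
grip_width: 0.0643
```

Emit:
drive_tool(steps=[0,0,-0.01,0,0,0,-0.5,0,0,-0.02,0,0,0,-0.5,0,0,-0.03,0,0,0,-0.5,0,0,-0.03,0,0,0,-0.5,0,0,-0.03,0,0,0,-0.5,0,0,-0.03,0,0,0,-0.5,0,0,0,0,0,0,-0.5,0,0,0,0,0,0,-0.5])

```text
clock: 13.82
eef_pos: [0.57, -0.0727, 0.2567]
tool_rot: [-0.06, 0.998, -0.001, 0.003]
ft_force: [-0.1, 0.4, -1.1]
grip_width: 0.064
```

Run:
```python
from st import *
st(.05)
for n in('wrist','scene','side'):
    p,d,m=snap(n,n+'6');w=world(d,m)
    hsv=cv2.cvtColor(p,cv2.COLOR_RGB2HSV).astype(int);h,s=hsv[...,0],hsv[...,1]
    inb=(w[...,0]>.45)&(w[...,0]<.65)&(w[...,1]>-.16)&(w[...,1]<.02)&(d>0)
    def comp(mask,lab):
        c,l,stt,ce=cv2.connectedComponentsWithStats(mask.astype(np.uint8)); 
        if c<2: return
        i=1+np.argmax(stt[1:,4]); q=w[l==i]
        r=cv2.minAreaRect((q[:,:2]*1000).astype(np.float32)); print(n,lab,np.median(q,0).round(3),[np.round(a,1) for a in r])
    comp(inb&((h<8)|(h>172))&(s>140)&(w[...,2]>.055),'grip')
    comp(inb&(w[...,2]>.008)&(w[...,2]<.0205)&(w[...,0]<.613),'drive')
    inb=(w[...,0]>.6)&(w[...,0]<.8)&(w[...,1]>.2)&(w[...,1]<.4)&(d>0)
    comp(inb&(h>=4)&(h<14)&(s>110),'blower')
    inb=(w[...,0]>.35)&(w[...,0]<.6)&(w[...,1]<-.2)&(w[...,1]>-.38)&(d>0)
    comp(inb&(h>105)&(h<130)&(s>150),'blue')
```

```text
eef [ 0.57   -0.0727  0.2567] yaw -173.11 F [-0.1  0.4 -1.1]
err n -0.0027 t 0.0 tool dx 0.0027 dy -0.0
wrist grip [ 0.565 -0.075  0.062] [array([565. , -72.9]), array([14.6, 42.5]), np.float64(6.6)]
wrist drive [ 0.57  -0.076  0.014] [array([565.6, -49.8]), array([107.2, 114.7]), np.float64(6.5)]
scene grip [ 0.571 -0.072  0.064] [array([569.1, -73.6]), array([16.8, 43. ]), np.float64(8.3)]
scene drive [ 0.578 -0.062  0.016] [array([563.8, -71.7]), array([96.9, 73.1]), np.float64(5.7)]
scene blower [0.729 0.301 0.06 ] [array([711.9, 302.4]), array([63. , 77.9]), np.float64(69.6)]
scene blue [ 0.469 -0.298  0.018] [array([ 470.1, -296.8]), array([ 7.6, 42.5]), np.float64(81.4)]
side grip [ 0.566 -0.074  0.066] [array([568.4, -73.1]), array([16.9, 42.2]), np.float64(7.2)]
side drive [ 0.548 -0.085  0.018] [array([565.6, -72.8]), array([94.4, 72.6]), np.float64(5.9)]
side blower [0.707 0.285 0.054] [array([708.1, 287.8]), array([38.8, 63.5]), np.float64(43.4)]
side blue [ 0.452 -0.295  0.018] [array([ 454.2, -295.2]), array([ 8.2, 86. ]), np.float64(84.9)]
```

View pics/wrist6.png

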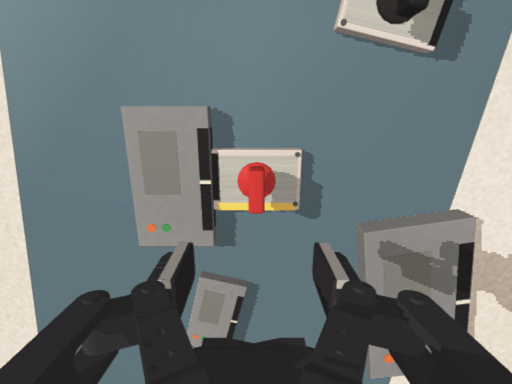

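View pics/side6.png

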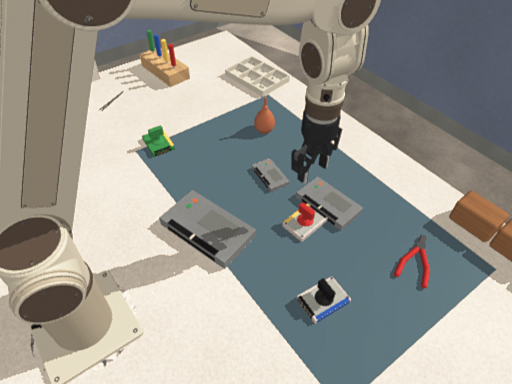

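The wrist view shows the drive at (258,180) with its connector end on the window, the tick at (205,182) on its centreline, and the jaws clear.

```bash
python3 -c "
from workcell import job_done
print(job_done())"
```

```text
the job is handed in; nothing more can be done
None
```

The drive with the red lifter had its label side scanned, and it now lies flat with its connector end against the middle-sized scanner's window. I handed the job in at about 14 s of the 53 s allowed; no verdict is reported.

- **Label side:** I held the yellow-labelled side against the window for about 1.4 s. The force readings showed contact: about 5.5 N from the window and 5 N from the bench. By tool pose it was within 1 mm of centre.
- **Connector end:** I backed off, turned the drive a quarter turn, and pushed it in until the force rose to about 3 N. Then I let go and lifted the gripper clear.
- **Last checks:** The cameras put the grip block at about (0.567, -0.073), roughly 50 mm from the window plane, with the drive lying flat. It is within about 1 mm of centre and 1.5° of square. The three views disagreed by up to 4 mm along the window's normal, which is well inside the limits.
- **Left alone:** The side camera puts the other drive's blue label where it was at the start, and the scene camera does the same for the blower. The scene view had no starting reading of the label, and the side view had none of the blower, so each rests on one camera.
- **Failed check:** The wrist camera's automatic outline of the drive also took in other surfaces, so I did not use that size reading.

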